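# Walk the toaster back beside the bread bin

## Task

The rolling pin has been left in the toaster's place between the bread bin and the canister: first lower it gently into its V-notched rest, so that it lies in both notches, centred end to end. Then walk the toaster back into its place by pushing on the bare front corners beside its controls, never on the control panel and without lifting or tipping it, until it stands square to the bread bin with the two fronts in line and about the same air gap on either side of it. Leave the rest, the canister, the mug and the pepper mill where they stand.

Things in the scene. Friction and masses are not known exactly. Their poses are not given: they have to be found in the camera images.
- toaster_center (a point): Centre of the toaster, a white box 150 mm deep (x), 240 mm wide (y), 150 mm tall, standing on four rubber feet; this point is 75 mm above the worktop. x points from its front to its back, z up. Front face at x = -75 mm, vertical edges rounded 12 mm. Only the bare front, from 56 to 120 mm either side of the middle, may be pushed. Too wide to grip.
- toaster_place (a point): Where the toaster's centre point shall be, 75 mm above the worktop; axes as the parked toaster's. The place is a 296 mm gap (y = -148 to +148 mm), so 28 mm of air each side. On its +y side the fixed bread bin (red, 180 deep, 280 wide, 165 mm tall, black front handle) from y = +148 to +428 mm, front at x = -75 mm like the parked toaster's front, back at x = +105 mm.
- pin_center (a point): Centre of the rolling pin, a plain wooden roller lying in the toaster's place: barrel 46 mm in diameter and 150 mm long, with a 25 mm long, 23 mm thick handle at each end, 200 mm in all. x runs along its axis; lying on the worktop its axis is 23 mm up. 220 g; it rolls.
- rest_seat (a point): Where the pin's centre comes to lie: half-way between the two notches, 58.5 mm above the worktop. x along the pin's axis, z up. The rest is a loose 0.9 kg marble slab 150 (x) by 94 by 16 mm with two upright wooden plates, 16 mm thick, at x = +-52 mm; each has a 90 degree V-notch, 62 mm wide at its top, 57 mm up. 88 mm are free between the plates.
- rolling_pin: The rolling pin; origin on its surface below its axis at the start. Use its centre point.
- toaster: The toaster; origin at the centre of its underside. 1.1 to 1.8 kg, friction on the worktop 0.48 to 0.69: 5 to 13 N slide it. Pushed straight at y = +-88 mm, the pushed corner runs ahead: it turns about 0.1 rad per 34 mm of push while the middle of its front goes straight ahead 25 mm. Feet 8 mm high at x = +-64, y = +-105 mm; pushed higher than about 85 mm it may tip.
- toaster_panel: The toaster's black control panel, 112 mm wide in the middle of its front, 38 to 138 mm above the worktop, 6 mm proud, with two dials (out to x = -95 mm) and a lever (122 mm up, out to x = -103 mm). Keep off it. Origin and axes are those of toaster.
- pin_rest: The rest; origin at the centre of its underside, axes as those of its seat point.
- canister: White stoneware canister with a wooden lid, 112 mm in diameter, 156 mm tall, on the -y side of the toaster's place; origin at the centre of its underside. Leave it alone.
- mug: White mug, 82 mm in diameter, 95 mm tall; origin at the centre of its underside, handle to its +y. Leave it alone.
- pepper_mill: Dark wooden pepper mill, 62 mm in diameter, 158 mm tall; origin at the centre of its underside. Leave it alone.
There are look-alikes about, which are no part of the job. What is shaped like the rolling_pin but yellow is not meant. What is shaped like the pin_rest but blue is not meant.

How it is judged:
By the outcome, as a careful person would: the job done as asked, in the order asked, and still so for the second after the job is handed in, with the robot touching nothing.
It also fails if it takes over 72 s, if anything falls off the work surface, if the arm or the gripper's body presses on something with over 40 N, if the wrist force passes 120 N, or if a joint passes its speed limit or range.

## Robot

A 6-joint arm with a two-finger parallel gripper is mounted at the origin on the work surface. World frame = base frame: x ahead of the robot, y to its left, z up, the work surface at z = 0. Lengths are in m, angles in rad, forces in N, time in s.
With the tool pointing down it reaches from about 0.425 to 0.925 m from the base axis. Payload 12.5 kg.
Tool frame: the origin (TCP) lies on the centre line of the jaws, within the pads' length; the fingertips stand 22 mm ahead of it and the grasp point (between the pads) lies 3 mm ahead of it (tips_ahead is the distance from the TCP to the fingertips, in m); z points along the fingers, y is the direction in which the jaws open and shut (so a half turn about z gives the same grasp; the last joint's range is limited). The gripper opens to 85 mm and grips with 20 to 120 N. Pads are 22 mm wide; open, the fingers measure 114 mm over their backs; the gripper's body (76 mm by 85 mm) begins 54 mm behind the grasp point. The pads swing forward as they close: fully open they stand 13 mm farther back than shut.
Start: joints at [-1.382, 0.491, 1.559, -0, 1.092, -0.106], TCP at [0.182, -0.598, 0.253] pointing down, gripper open.
Joint ranges: [-3.1, 3.1], [-0.84, 2.19], [0.05, 2.79], [-1.13, 4.28], [0.06, 2.93], [-2.69, 2.69]. Speed limits (rad/s): [2.22, 2.22, 2.79, 3.14, 3.14, 3.14].

## Interface

Orientations are given as a rotation vector (axis times angle).
In Python, from cell import observe, grab_frame, get_calibration, hand_in, spot_in, regions_of, tips_ahead gives the robot as it stands. The module is installed in compiled form; this text tells all that it offers.
- The arm moves only by the shell command python3 -m creep 'ROWS'. ROWS is JSON, a list of rows, each an object of numbers: "x", "y", "z": the shift along the world's x, y, z in mm; "turn": the turn about the world's z in degrees; "grip": the closure, from 0 (fully open) to 1 (shut). In form: [{"x": .., "y": .., "z": .., "turn": .., "grip": ..}, ...]. A call has 1 to 20 rows; each row shifts and turns the commanded pose from where the row before left it; what a row does not reach is not made up. A row lasts 1/10 s, in which the tool goes at most 50 mm and 8.59 degrees, less where a joint would pass 70% of its speed; a pose out of reach is approached as far as the arm can. A call is refused whole if a number of a shift passes 50 or a number of a turn 8.59, either way. A call with a gripper value outside its range is refused whole. The fingers move at their own pace and stop on an object; the grip force is fixed at half the most. Time passes only in rows, so rows that do not move let the fingers close. It gives the time, the measured TCP pose, the force and the opening at its end, in the units of the state.
- observe(): the state, without advancing time (a new reading comes with each control period).
- grab_frame(name): name is "scene" or "top" or "wrist"; returns (picture, depth): 400x640x3 uint8, blue, green, red; 400x640 float32, m along the optical axis (not along the pixel's ray), 0 where there is no reading.
- get_calibration(name): a dict with "intrinsics" (3x3 intrinsics, pixels), "R" (3x3) and "t" (3): a world point X has camera coordinates R X + t. Camera axes: x right, y down, z forward; pixel columns grow to the right and rows downward; lengths in m; the calibration is good to about 2 mm. A picture is of the moment at which its call begins: read the wrist's pose just before it. get_calibration takes no time and is no camera call; for the wrist camera it gives the pose at the moment of the call.
- hand_in(): hands the job in, once; it reports no verdict.
Trained networks look in the newest picture that a camera, given by its name, has taken for a name from the list of things; names that differ only in an ending like _2 or _b are one class to them, and where a whole thing is asked for, a point or a joint stands for the part that bears it (a point fixed in the world has none). Each returns a list of dicts, best first, with "conf" (0 to 1); they miss things now and then, are a little off and sometimes report something else, mostly with a low value. They report only what shows in the picture. A call takes as long as a camera call. They do not tell look-alikes from the thing itself.
- spot_in(camera, name): "xyz" ([x, y, z] in m, in world coordinates, good to about 4 mm: the middle of the surface that is visible of it).
- regions_of(camera, name): "mask" (400x640 bool, what is visible of it).
The state is a dict: "time_s": time; "joint_positions": joint angles; "dq": joint speeds; "tau": joint torques, N m; "tool_pos": TCP position; "orientation": TCP orientation; "ft_force": force on the tool from outside, world axes, zero at the start; "wrist_torque": the same for the moment, N m; "width": finger opening in m.
Only numpy, scipy, OpenCV 4.12 (cv2) and the standard library are available. Lean on these libraries where they do the work, as an engineer would, in place of code of your own. Each camera call takes 0.05 s, during which the arm holds its last target. There are 200 camera calls.

## Working session

There is one attempt and no reset: what is moved stays moved. The work goes in short steps, Python scripts to look and compute and a shell command to move; the robot and the scene stay as the last step left them, time stands still between calls to the robot, and variables do not carry over. Pictures are saved under pics/ and viewed, about 8 in all and at most 12, crops included, and the job is handed in when it is done.

```bash
mkdir -p pics; cat > h.py <<'E'
import numpy as np, cv2
from cell import *
def cloud(cam):
    img,d=grab_frame(cam); c=get_calibration(cam); K=np.array(c["intrinsics"]);R=np.array(c["R"]);t=np.array(c["t"])
    v,u=np.mgrid[0:400,0:640]
    P=np.stack([(u-K[0,2])/K[0,0]*d,(v-K[1,2])/K[1,1]*d,d],-1)
    W=(P-t)@R
    W[d==0]=np.nan
    return img,W
E
python3 - <<'E'
from h import *
o=observe();print(o)
ims=[]
for cam in ["scene","top"]:
    img,W=cloud(cam);np.save(cam+".npy",W);cv2.imwrite("pics/%s0.png"%cam,img)
    for n in ["toaster","toaster_panel","rolling_pin","pin_rest","canister","mug","pepper_mill"]:
        r=spot_in(cam,n)
        ms=regions_of(cam,n)
        print(cam,n,[(np.round(a["xyz"],3).tolist(),round(a["conf"],2)) for a in r])
        for m in ms:
            k=m["mask"];p=W[k];ys,xs=np.nonzero(k)
            print("   ",round(m["conf"],2),"px",int(xs.mean()),int(ys.mean()),k.sum(),"col",img[k].mean(0).astype(int),"lo",np.round(np.nanpercentile(p,2,axis=0),3),"hi",np.round(np.nanpercentile(p,98,axis=0),3))
E
```

```text
{'time_s': 0.0, 'joint_positions': array([-1.38160663e+00,  4.91574092e-01,  1.55949661e+00,  8.59463668e-06,
        1.09170521e+00, -1.05612663e-01]), 'dq': array([ 3.86989629e-08,  6.88577114e-04, -7.87721994e-05,  1.14882239e-03,
        8.21034957e-04, -1.02604467e-04]), 'tau': array([-2.52275335e-03, -6.18460608e+01, -2.61591822e+01, -1.54825962e-04,
        4.07945045e-03,  4.70165986e-06]), 'tool_pos': array([ 0.18156793, -0.5978122 ,  0.25270246]), 'orientation': array([-3.10635673e+00, -4.61219575e-01,  6.56571434e-05]), 'ft_force': array([-0.01470205, -0.03956815,  0.20336402]), 'wrist_torque': array([0.02641961, 0.00296269, 0.03716526]), 'width': 0.08550144048362601}
scene toaster [([0.544, -0.032, 0.156], 0.89)]
    0.92 px 346 198 4766 col [149 157 155] lo [ 0.452 -0.136  0.034] hi [0.629 0.101 0.152]
scene toaster_panel []
    0.67 px 321 180 89 col [100 102  98] lo [ 0.438 -0.05   0.123] hi [ 0.467 -0.013  0.137]
scene rolling_pin [([0.7, 0.008, 0.036], 0.76), ([0.305, 0.172, 0.039], 0.73)]
    0.98 px 327 128 581 col [ 29 180 207] lo [0.23  0.11  0.002] hi [0.361 0.2
[... 1506 characters left out ...]
18], 0.8), ([0.43, -0.345, 0.015], 0.64)]
    0.87 px 445 225 2051 col [126 136 146] lo [ 0.379 -0.415  0.009] hi [ 0.471 -0.271  0.055]
    0.58 px 444 289 1815 col [138  77  48] lo [ 0.2   -0.388  0.009] hi [ 0.32  -0.295  0.054]
top canister [([0.687, -0.179, 0.14], 0.8), ([0.526, -0.003, 0.15], 0.66), ([0.69, 0.017, 0.043], 0.39)]
top mug [([0.449, 0.367, 0.038], 0.98)]
    0.74 px 175 210 1237 col [116 124 129] lo [ 0.406  0.314 -0.   ] hi [0.496 0.395 0.098]
    0.62 px 310 120 1131 col [ 78 107 131] lo [ 0.662 -0.07   0.024] hi [0.722 0.108 0.049]
top pepper_mill [([0.596, -0.391, 0.113], 0.61)]
    0.83 px 476 157 714 col [30 38 52] lo [ 0.573 -0.422  0.014] hi [ 0.621 -0.377  0.16 ]
```

View pics/scene0.png

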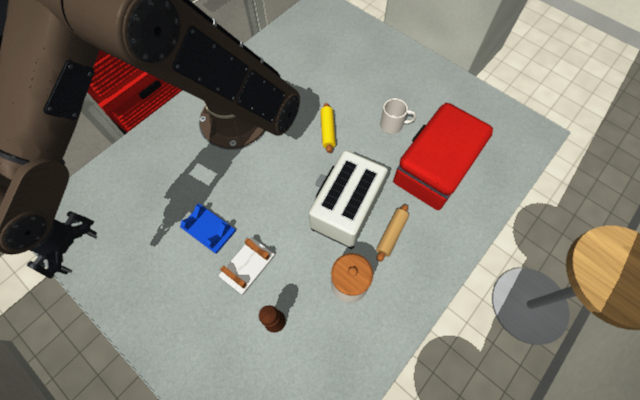

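View pics/top0.png

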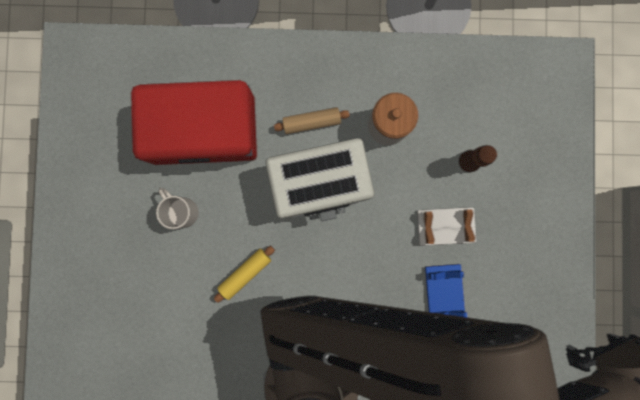

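Pin: the wooden one at top px (310,119) and scene px (392,232); the yellow one at top px (243,273) is the decoy. Rest: the white marble one at top px (445,225); the blue one at (445,289) is the decoy. Next: one enlarged crop to confirm, and precise fits.

View pics/crop1.png

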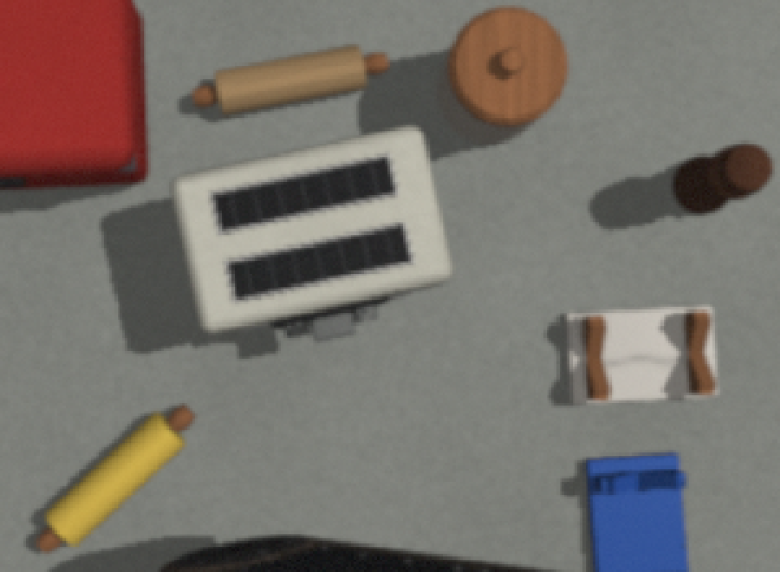

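The crop shows the wooden pin at crop (290,78) and the marble rest with brown plates at crop (645,355); both fit the description. They sit apart from the yellow pin (115,485) and the blue rest (635,510). Now moving over the pin.

```bash
python3 -m creep '[{"x":25.7,"y":30.8,"turn":4.27,"grip":0},{"x":25.7,"y":30.8,"turn":4.27,"grip":0},{"x":25.7,"y":30.8,"turn":4.27,"grip":0},{"x":25.7,"y":30.8,"turn":4.27,"grip":0},{"x":25.7,"y":30.8,"turn":4.27,"grip":0},{"x":25.7,"y":30.8,"turn":4.27,"grip":0},{"x":25.7,"y":30.8,"turn":4.27,"grip":0},{"x":25.7,"y":30.8,"turn":4.27,"grip":0},{"x":25.7,"y":30.8,"turn":4.27,"grip":0},{"x":25.7,"y":30.8,"turn":4.27,"grip":0},{"x":25.7,"y":30.8,"turn":4.27,"grip":0},{"x":25.7,"y":30.8,"turn":4.27,"grip":0},{"x":25.7,"y":30.8,"turn":4.27,"grip":0},{"x":25.7,"y":30.8,"turn":4.27,"grip":0},{"x":25.7,"y":30.8,"turn":4.27,"grip":0},{"x":25.7,"y":30.8,"turn":4.27,"grip":0},{"x":25.7,"y":30.8,"turn":4.27,"grip":0},{"x":25.7,"y":30.8,"turn":4.27,"grip":0},{"x":25.7,"y":30.8,"turn":4.27,"grip":0},{"grip":0}]'
cat >> h.py <<'E'
def st():
    o=observe();r=o["orientation"];R=cv2.Rodrigues(np.array(r))[0]
    print("t",round(o["time_s"],2),"tcp",np.round(o["tool_pos"]*1000,1),"jaw",round(np.degrees(np.arctan2(R[1,1],R[0,1]))%180,2),"F",np.round(o["ft_force"],1),"w",round(o["width"]*1000,1),"q6",round(o["joint_positions"][5],2))
E
python3 - <<'E'
from h import *
st();img,W=cloud("wrist");cv2.imwrite("pics/w1.png",img);st()
p=clean(sel(W,[.64,-.1,.012],[.75,.14,.06]));print("pin",rect(p),len(p))
q=p[p[:,2]>.038];c=q.mean(0);u=np.linalg.svd(q-c)[2][0];print("  ridge",c,np.degrees(np.arctan2(u[1],u[0]))%180,rect(q))
E
```

```text
t 1.5 tcp [ 181.6 -598.   253.3] jaw 106.89 F [-0.7  0.1 -0. ] w 85.3 q6 -0.11
t 1.55 tcp [ 181.6 -598.   253.3] jaw 106.89 F [-0.6 -0.6 -0.3] w 85.3 q6 -0.11
pin (array([0., 0.]), array([0., 0.]), 0.0) 0
  ridge [nan nan nan] 0.0 (array([0., 0.]), array([0., 0.]), 0.0)invalid input
<stdin>:4: RuntimeWarning: Mean of empty slice.
  ret = um.true_divide(
```

```bash
python3 -m creep '[{"x":25.7,"y":30.8,"z":0,"turn":4.27,"grip":0}]'; python3 -m creep '[{"x":25.7,"y":30.8,"turn":4.27}]'
```

```text
time_s: 1.65
tool_pos: [0.2057, -0.5692, 0.2529]
orientation: [3.088, 0.572, -0.001]
ft_force: [1.6, -0.2, 0.5]
width: 0.0857invalid input
```

```bash
python3 -m creep '[{"x":25.7,"y":30.8,"z":0,"turn":4.27,"grip":0},{"x":25.7,"y":30.8,"z":0,"turn":4.27,"grip":0},{"x":25.7,"y":30.8,"z":0,"turn":4.27,"grip":0},{"x":25.7,"y":30.8,"z":0,"turn":4.27,"grip":0},{"x":25.7,"y":30.8,"z":0,"turn":4.27,"grip":0},{"x":25.7,"y":30.8,"z":0,"turn":4.27,"grip":0},{"x":25.7,"y":30.8,"z":0,"turn":4.27,"grip":0},{"x":25.7,"y":30.8,"z":0,"turn":4.27,"grip":0},{"x":25.7,"y":30.8,"z":0,"turn":4.27,"grip":0},{"x":25.7,"y":30.8,"z":0,"turn":4.27,"grip":0},{"x":25.7,"y":30.8,"z":0,"turn":4.27,"grip":0},{"x":25.7,"y":30.8,"z":0,"turn":4.27,"grip":0},{"x":25.7,"y":30.8,"z":0,"turn":4.27,"grip":0},{"x":25.7,"y":30.8,"z":0,"turn":4.27,"grip":0},{"x":25.7,"y":30.8,"z":0,"turn":4.27,"grip":0},{"x":25.7,"y":30.8,"z":0,"turn":4.27,"grip":0},{"x":25.7,"y":30.8,"z":0,"turn":4.27,"grip":0},{"x":25.7,"y":30.8,"z":0,"turn":4.27,"grip":0},{"x":25.7,"y":30.8,"z":0,"turn":4.27,"grip":0},{"x":0,"y":0,"z":0,"turn":0,"grip":0}]'
python3 - <<'E'
from h import *
st();img,W=cloud("wrist");cv2.imwrite("pics/w1.png",img);st()
p=clean(sel(W,[.64,-.1,.012],[.75,.14,.06]));print("pin",rect(p),len(p))
q=p[p[:,2]>.038];c=q.mean(0);u=np.linalg.svd(q-c)[2][0];print("  ridge",c,np.degrees(np.arctan2(u[1],u[0]))%180,rect(q))
E
```

```text
time_s: 3.65
tool_pos: [0.6975, 0.0217, 0.2526]
orientation: [-1.964, -2.452, -0.001]
ft_force: [-1.4, 0.0, -0.7]
width: 0.0856
t 3.65 tcp [697.5  21.7 252.6] jaw 12.63 F [-1.4  0.  -0.7] w 85.6 q6 -0.28
t 3.7 tcp [696.3  19.9 252.5] jaw 12.46 F [-0.5  0.   0.4] w 85.6 q6 -0.28
pin (array([692.7,  15.3]), array([ 45.6, 199.6]), 12.14) 5225
  ridge [0.69158994 0.02099454 0.04317884] 102.2265813461889 (array([692.4,  15.7]), array([ 36.3, 149.8]), 11.76)
```

View pics/w1.png

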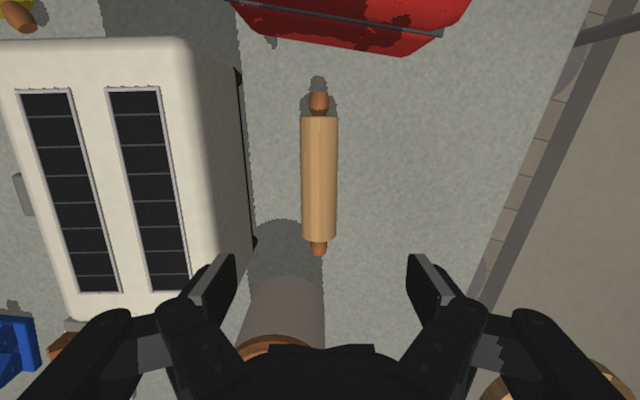

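The wrist view shows the pin centred between the fingers (pin px (319,175), fingers px (225,280) and (420,280)). Lowering and gripping.

```bash
python3 -m creep '[{"x":-1.6,"y":-1.5,"z":-25,"turn":-0.1,"grip":0},{"x":0,"y":0,"z":-30,"turn":0,"grip":0},{"x":0,"y":0,"z":-30,"turn":0,"grip":0},{"x":0,"y":0,"z":-30,"turn":0,"grip":0},{"x":0,"y":0,"z":-30,"turn":0,"grip":0},{"x":0,"y":0,"z":-25,"turn":0,"grip":0},{"x":0,"y":0,"z":-20,"turn":0,"grip":0},{"x":0,"y":0,"z":-15,"turn":0,"grip":0},{"x":0,"y":0,"z":-12,"turn":0,"grip":0},{"x":0,"y":0,"z":-8,"turn":0,"grip":0},{"x":0,"y":0,"z":0,"turn":0,"grip":0},{"x":0,"y":0,"z":0,"turn":0,"grip":0.2},{"x":0,"y":0,"z":0,"turn":0,"grip":0.3},{"x":0,"y":0,"z":0,"turn":0,"grip":0.4},{"x":0,"y":0,"z":0,"turn":0,"grip":0.6},{"x":0,"y":0,"z":0,"turn":0,"grip":0.8},{"x":0,"y":0,"z":0,"turn":0,"grip":1},{"x":0,"y":0,"z":0,"turn":0,"grip":1},{"x":0,"y":0,"z":0,"turn":0,"grip":1}]'
```

```text
time_s: 5.6
tool_pos: [0.6944, 0.0165, 0.0293]
orientation: [1.972, 2.444, 0.001]
ft_force: [-0.9, -0.5, 5.8]
width: 0.0443
```

```bash
python3 -m creep '[{"x":0,"y":0,"z":5,"turn":0,"grip":1},{"x":0,"y":0,"z":15,"turn":0,"grip":1},{"x":0,"y":0,"z":25,"turn":0,"grip":1},{"x":0,"y":0,"z":30,"turn":0,"grip":1},{"x":0,"y":0,"z":30,"turn":0,"grip":1},{"x":0,"y":0,"z":30,"turn":0,"grip":1},{"x":0,"y":0,"z":30,"turn":0,"grip":1},{"x":0,"y":0,"z":20,"turn":0,"grip":1},{"x":0,"y":0,"z":5,"turn":0,"grip":1}]'
python3 -m creep '[{"x":-8,"y":-10.5,"z":0,"turn":-0.4,"grip":1},{"x":-18,"y":-24.4,"z":0,"turn":-0.5,"grip":1},{"x":-18,"y":-24.4,"z":0,"turn":-0.5,"grip":1},{"x":-18,"y":-24.4,"z":0,"turn":-0.5,"grip":1},{"x":-18,"y":-24.4,"z":0,"turn":-0.5,"grip":1},{"x":-18,"y":-24.4,"z":0,"turn":-0.5,"grip":1},{"x":-18,"y":-24.4,"z":0,"turn":-0.5,"grip":1},{"x":-18,"y":-24.4,"z":0,"turn":-0.5,"grip":1},{"x":-18,"y":-24.4,"z":0,"turn":-0.5,"grip":1},{"x":-18,"y":-24.4,"z":0,"turn":-0.5,"grip":1},{"x":-18,"y":-24.4,"z":0,"turn":-0.5,"grip":1},{"x":-18,"y":-24.4,"z":0,"turn":-0.5,"grip":1},{"x":-18,"y":-24.4,"z":0,"turn":-0.5,"grip":1},{"x":-18,"y":-24.4,"z":0,"turn":-0.5,"grip":1},{"x":-18,"y":-24.4,"z":0,"turn":-0.5,"grip":1},{"x":-8,"y":-10.5,"z":0,"turn":-0.5,"grip":1},{"x":0,"y":0,"z":0,"turn":0,"grip":1},{"x":0,"y":0,"z":0,"turn":0,"grip":1}]'
python3 - <<'E'
from h import *
st();img,W=cloud("wrist");cv2.imwrite("pics/w2.png",img)
p=clean(sel(W,[.33,-.46,.008],[.52,-.23,.024]));print("slab",rect(p),len(p))
p=clean(sel(W,[.33,-.46,.05],[.52,-.23,.07]));print("plates",rect(p),len(p))
p=clean(sel(W,[.33,-.56,.15],[.52,-.13,.26]));print("pin",rect(p),len(p))
img,W=cloud("top");cv2.imwrite("pics/t2.png",img)
p=clean(sel(W,[.33,-.56,.165],[.52,-.13,.25]));print("top pin",rect(p),len(p))
img,W=cloud("scene");cv2.imwrite("pics/s2.png",img)
E
```

```text
time_s: 6.5
tool_pos: [0.6945, 0.0164, 0.222]
orientation: [1.971, 2.442, 0.004]
ft_force: [1.4, -0.0, -2.4]
width: 0.0444
time_s: 8.3
tool_pos: [0.4257, -0.3457, 0.2178]
orientation: [-2.137, -2.301, -0.001]
ft_force: [0.6, -0.8, -3.1]
width: 0.0444
t 8.3 tcp [ 425.7 -345.7  217.8] jaw 4.25 F [ 0.6 -0.8 -3.1] w 44.4 q6 -0.88
slab (array([0., 0.]), array([0., 0.]), 0.0) 0
plates (array([0., 0.]), array([0., 0.]), 0.0) 0
pin (array([ 412.9, -323.2]), array([108.7, 135.1]), 32.91) 39357
top pin (array([ 425.2, -294.2]), array([ 48.7, 104.6]), 22.43) 587
```

View pics/w2.png

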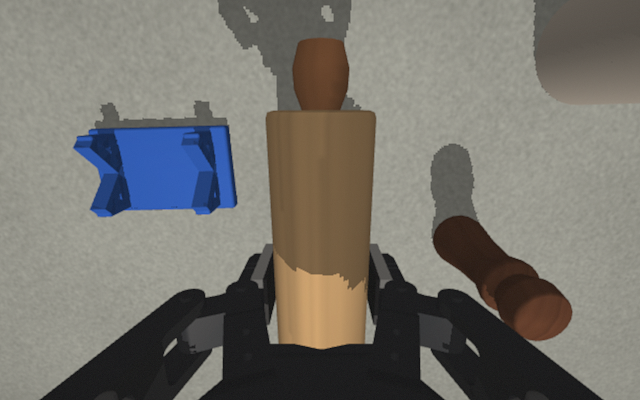

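The pin is held level with its handle at px (320,75), and it hides the rest below. Lowering in stages.

```bash
python3 -m creep '[{"x":0.4,"y":0,"z":-10,"turn":0,"grip":1},{"x":0,"y":0,"z":-20,"turn":0,"grip":1},{"x":0,"y":0,"z":-25,"turn":0,"grip":1},{"x":0,"y":0,"z":-25,"turn":0,"grip":1},{"x":0,"y":0,"z":-20,"turn":0,"grip":1},{"x":0,"y":0,"z":-15,"turn":0,"grip":1},{"x":0,"y":0,"z":-10,"turn":0,"grip":1},{"x":0,"y":0,"z":-8,"turn":0,"grip":1},{"x":0,"y":0,"z":-4,"turn":0,"grip":1},{"x":0,"y":0,"z":0,"turn":0,"grip":1}]'
python3 - <<'E'
from h import *
st();img,W=cloud("top");a=cv2.resize(img[180:330,370:530],None,fx=3.5,fy=3.5,interpolation=3)
img,W=cloud("scene");b=cv2.resize(img[190:320,180:320],None,fx=3.5,fy=3.5,interpolation=3)
b=cv2.copyMakeBorder(b,0,a.shape[0]-b.shape[0],0,0,0);c=np.hstack([a,b]);c=cv2.resize(c,None,fx=.75,fy=.75);cv2.imwrite("pics/c3.png",c);print(c.shape)
E
```

```text
time_s: 9.45
tool_pos: [0.4265, -0.346, 0.0811]
orientation: [-2.136, -2.303, -0.0]
ft_force: [-0.4, 0.4, -2.0]
width: 0.0445
t 9.45 tcp [ 426.5 -346.    81.1] jaw 4.3 F [-0.4  0.4 -2. ] w 44.5 q6 -0.88
(394, 788, 3)
```

View pics/c3.png

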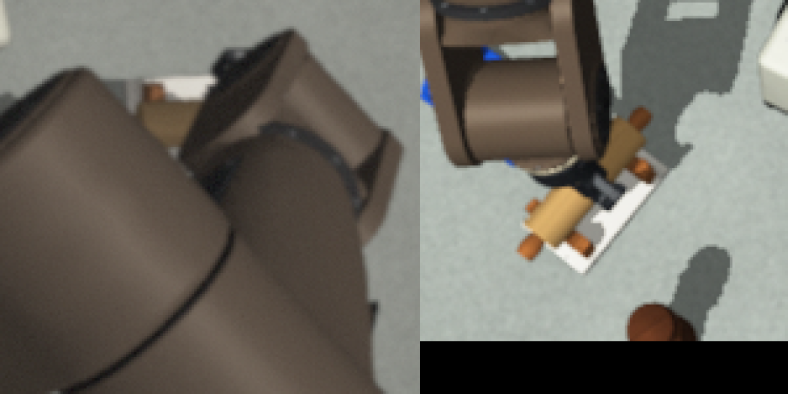

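The scene crop (right half) shows the pin lying over both plates (crop (640,165) and (575,240)), roughly centred. Lowering the last 16 mm.

```bash
python3 -m creep '[{"x":0,"y":0,"z":-4,"turn":0,"grip":1},{"x":0,"y":0,"z":-4,"turn":0,"grip":1},{"x":0,"y":0,"z":-3,"turn":0,"grip":1},{"x":0,"y":0,"z":-2,"turn":0,"grip":1},{"x":0,"y":0,"z":-1,"turn":0,"grip":1},{"x":0,"y":0,"z":0,"turn":0,"grip":1}]'
python3 -m creep '[{"x":0,"y":0,"z":-0.7,"turn":0,"grip":1},{"x":0,"y":0,"z":-0.7,"turn":0,"grip":1},{"x":0,"y":0,"z":0,"turn":0,"grip":1}]'
```

```text
time_s: 10.15
tool_pos: [0.4264, -0.3461, 0.0672]
orientation: [-2.137, -2.303, -0.0]
ft_force: [0.1, 0.1, -2.9]
width: 0.0441
time_s: 10.45
tool_pos: [0.4264, -0.3462, 0.0661]
orientation: [2.137, 2.303, 0.0]
ft_force: [-0.9, 0.6, -0.2]
width: 0.0442
```

```bash
python3 -m creep '[{"x":0,"y":0,"z":-0.6,"turn":0,"grip":1},{"x":0,"y":0,"z":0,"turn":0,"grip":1}]'
python3 -m creep '[{"x":0,"y":0,"z":0,"turn":0,"grip":0.42},{"x":0,"y":0,"z":0,"turn":0,"grip":0.38},{"x":0,"y":0,"z":0,"turn":0,"grip":0.3},{"x":0,"y":0,"z":0,"turn":0,"grip":0.2},{"x":0,"y":0,"z":0,"turn":0,"grip":0.1},{"x":0,"y":0,"z":0,"turn":0,"grip":0},{"x":0,"y":0,"z":0,"turn":0,"grip":0},{"x":0,"y":0,"z":10,"turn":0,"grip":0},{"x":0,"y":0,"z":20,"turn":0,"grip":0},{"x":0,"y":0,"z":30,"turn":0,"grip":0},{"x":0,"y":0,"z":35,"turn":0,"grip":0},{"x":0,"y":0,"z":40,"turn":0,"grip":0},{"x":0,"y":0,"z":40,"turn":0,"grip":0},{"x":0,"y":0,"z":10,"turn":0,"grip":0}]'
python3 - <<'E'
from h import *
st()
for cam in ["scene","wrist"]:
    img,W=cloud(cam);cv2.imwrite("pics/%s4.png"%cam,img)
    p=clean(sel(W,[.33,-.46,.005],[.52,-.23,.024]));print(cam,"slab",rect(p),len(p))
    p=clean(sel(W,[.33,-.5,.064],[.52,-.2,.1]));
    if len(p):print("barrel",rect(p),len(p),np.round(p[:,2].max(),4), "zmid",[round(float(np.percentile(p[abs(p[:,1]-y)<.01][:,2],95)),4) for y in (-.40,-.375,-.345,-.32,-.29)])
E
```

```text
time_s: 10.65
tool_pos: [0.4264, -0.3462, 0.066]
orientation: [2.136, 2.303, 0.0]
ft_force: [-3.5, 0.7, 8.5]
width: 0.0448
time_s: 12.05
tool_pos: [0.4271, -0.3467, 0.2552]
orientation: [2.132, 2.298, -0.0]
ft_force: [-0.4, -0.5, 0.4]
width: 0.0857
t 12.05 tcp [ 427.1 -346.7  255.2] jaw 4.3 F [-0.4 -0.5  0.4] w 85.7 q6 -0.88
scene slab (array([ 428.2, -348.2]), array([ 94.8, 148.1]), 4.89) 513
barrel (array([ 429.6, -345.8]), array([ 41.1, 198.5]), 4.61) 727 0.0844 zmid [0.0808, 0.0818, 0.0809, 0.0806, 0.0809]
wrist slab (array([ 422.4, -337.5]), array([ 94.1, 131.6]), 4.3) 2762
barrel (array([ 423.1, -344.7]), array([ 43.1, 198.9]), 4.34) 5823 0.0812 zmid [0.0788, 0.0789, 0.079, 0.0791, 0.0792]
```

```bash
ls -la pics | tail -3; nproc
```

```text
-rw-r--r-- 1 agent agent 359953 Dec  4 15:07 w1.png
-rw-r--r-- 1 agent agent 332265 Dec  4 15:08 w2.png
-rw-r--r-- 1 agent agent 340136 Dec  4 15:09 wrist4.png
4
```

View pics/wrist4.png

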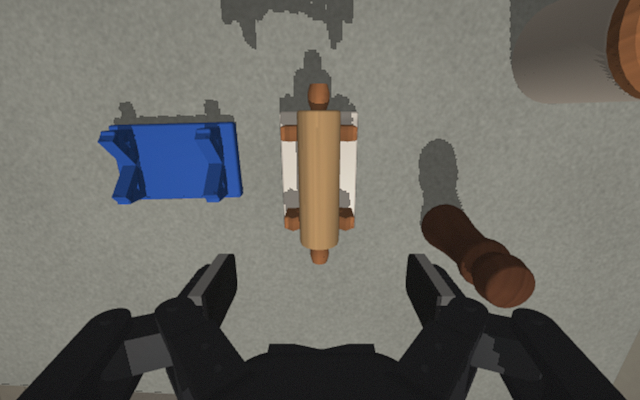

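The pin is seated level (barrel top about 0.081 m everywhere) and looks centred in the rest. Before the toaster, I check the gripper's shape in the wrist depth so I can choose a clean pushing face.

```bash
python3 - <<'E'
from h import *
st();img,W=cloud("wrist")
o=observe();R=cv2.Rodrigues(np.array(o["orientation"]))[0]
T=(W.reshape(-1,3)-o["tool_pos"])@R*1000
T=T[np.isfinite(T[:,0])&(T[:,2]<30)&(T[:,2]>-140)]
for z in range(-110,30,10):
    q=T[(T[:,2]>=z)&(T[:,2]<z+10)]
    if len(q)>5: print(z,len(q),"y",np.round(np.percentile(q[:,1],[0.5,99.5]),0),"x",np.round(np.percentile(q[:,0],[.5,99.5]),0), "inner",np.round(np.percentile(abs(q[:,1]),[1]),0))
for s in ["wrist"]:
    p=clean(sel(W,[.33,-.46,.046],[.52,-.23,.0575]),.006,4)
    p=p[(abs(p[:,0]-.424)>.024)]
    a=np.radians(4.3);x=(p[:,:2]-[.424,-.345])@[-np.sin(a),np.cos(a)]*1000
    print("plates along axis",np.histogram(x,bins=np.arange(-80,81,5)))
    p=clean(sel(W,[.33,-.5,.064],[.52,-.2,.1]));x=(p[:,:2]-[.424,-.345])@[-np.sin(a),np.cos(a)]*1000;print("pin ends",x.min(),x.max())
    p=clean(sel(W,[.33,-.5,.01],[.52,-.2,.024]));x=(p[:,:2]-[.424,-.345])@[-np.sin(a),np.cos(a)]*1000;print("slab ends",np.percentile(x,[0.5,99.5]))
E
```

```text
t 12.15 tcp [ 426.6 -346.3  252.3] jaw 4.29 F [-0.9 -0.5 -0.3] w 85.6 q6 -0.88
-80 2658 y [-29.  28.] x [14. 21.] inner [9.]
-70 12354 y [-72.  70.] x [ 4. 19.] inner [0.]
-60 10533 y [-73.  71.] x [-9. 18.] inner [1.]
-50 9954 y [-74.  72.] x [-12.  17.] inner [34.]
-40 2213 y [-73.  71.] x [ 6. 14.] inner [40.]
-30 1558 y [-56.  55.] x [-7. 12.] inner [41.]
-20 1519 y [-57.  55.] x [-11.  12.] inner [41.]
-10 1208 y [-57.  55.] x [-11.  12.] inner [41.]
0 688 y [-56.  53.] x [-11.  11.] inner [41.]
plates along axis (array([  0,   0,   0,  21, 108, 111, 131,  13,   1,   3,   1,   0,   0,
         0,   0,   0,   0,   0,   0,   0,   0,   0,   0,   0,  53, 140,
       137, 115,   0,   0,   0,   0]), array([-80, -75, -70, -65, -60, -55, -50, -45, -40, -35, -30, -25, -20,
       -15, -10,  -5,   0,   5,  10,  15,  20,  25,  30,  35,  40,  45,
        50,  55,  60,  65,  70,  75,  80]))
pin ends -99.67176636333974 99.59501320033408
slab ends [-50.54531017  73.14362456]
```

```bash
cat >> h.py <<'E'
def shape():
    st();img,W=cloud("wrist");o=observe();R=cv2.Rodrigues(np.array(o["orientation"]))[0]
    T=(W.reshape(-1,3)-o["tool_pos"])@R*1000
    T=T[np.isfinite(T[:,0])&(T[:,2]<40)&(T[:,2]>-140)]
    for z in range(-85,30,8):
        q=T[(T[:,2]>=z)&(T[:,2]<z+8)]
        if len(q)>5: print(z,len(q),"y",np.round(np.percentile(q[:,1],[0.5,99.5]),0),"x",np.round(np.percentile(q[:,0],[.5,99.5]),0))
    return img
E
python3 -m creep '[{"x":0,"y":5,"z":0,"turn":2,"grip":1},{"x":0,"y":10,"z":0,"turn":2,"grip":1},{"x":0,"y":15,"z":0,"turn":2,"grip":1},{"x":0,"y":20,"z":0,"turn":2,"grip":1},{"x":0,"y":20,"z":0,"turn":1.6,"grip":1},{"x":0,"y":20,"z":0,"turn":0,"grip":1},{"x":0,"y":20,"z":0,"turn":0,"grip":1},{"x":0,"y":10,"z":0,"turn":0,"grip":1},{"x":0,"y":0,"z":0,"turn":0,"grip":1},{"x":0,"y":0,"z":0,"turn":0,"grip":1}]'
python3 -c "
from h import *
cv2.imwrite('pics/w5.png',shape())"
```

```text
time_s: 13.2
tool_pos: [0.4266, -0.2261, 0.2505]
orientation: [1.935, 2.474, -0.0]
ft_force: [0.6, 0.3, -0.0]
width: -0.0001
t 13.2 tcp [ 426.6 -226.1  250.5] jaw 13.95 F [ 0.6  0.3 -0. ] w -0.1 q6 -0.87
-77 2861 y [-59.  57.] x [12. 21.]
-69 10570 y [-62.  60.] x [ 4. 18.]
-61 8484 y [-58.  56.] x [-6. 18.]
-53 6913 y [-52.  50.] x [-8. 18.]
-45 3573 y [-46.  44.] x [-8. 17.]
-37 5011 y [-39.  37.] x [-8. 14.]
-29 2141 y [-34.  32.] x [-11.  14.]
-21 788 y [-20.  19.] x [-11.  14.]
-13 425 y [-14.  13.] x [ 6. 12.]
-5 511 y [-14.  12.] x [ 6. 12.]
3 409 y [-14.  12.] x [ 6. 12.]
11 250 y [-13.  12.] x [ 6. 12.]
```

View pics/w5.png

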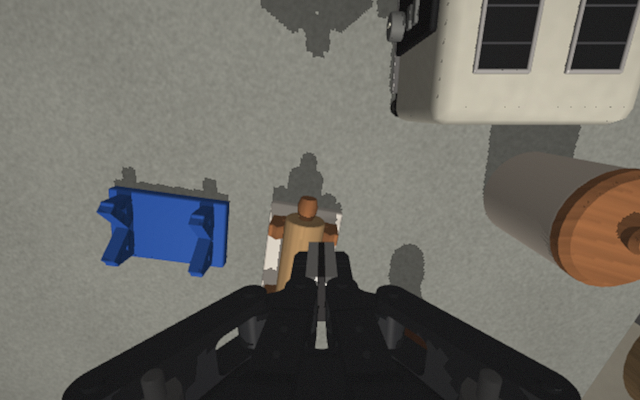

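The shut gripper tapers outward as it rises, so shut fingers would touch the toaster high, with the body close behind. Fully open with the jaws along the push direction, the finger elbow stands proud (73 mm from the TCP, about 40–70 mm above it), so it pushes low and clear of the panel. The inner reach limit matters here, so I test it at the -y corner.

```bash
python3 -c "
from cell import observe;o=observe();print(o['joint_positions'],o['tool_pos'])"
python3 -m creep '[{"x":-3,"y":10,"z":0,"turn":0,"grip":0},{"x":-5,"y":20,"z":0,"turn":0,"grip":0},{"x":-5,"y":20,"z":0,"turn":0,"grip":0},{"x":-5,"y":20,"z":0,"turn":0,"grip":0},{"x":-5,"y":20,"z":0,"turn":0,"grip":0},{"x":-1,"y":5,"z":-20,"turn":0,"grip":0},{"x":0,"y":0,"z":-30,"turn":0,"grip":0},{"x":0,"y":0,"z":-30,"turn":0,"grip":0},{"x":0,"y":0,"z":-30,"turn":0,"grip":0}]'
python3 -c "
from cell import observe;o=observe();print(o['joint_positions'],o['tool_pos'])"
python3 -m creep '[{"x":0,"y":0,"z":-30,"turn":0,"grip":0},{"x":0,"y":0,"z":-30,"turn":0,"grip":0},{"x":0,"y":0,"z":-25,"turn":0,"grip":0},{"x":0,"y":0,"z":-20,"turn":0,"grip":0},{"x":0,"y":0,"z":-10,"turn":0,"grip":0},{"x":0,"y":0,"z":-5,"turn":0,"grip":0},{"x":0,"y":0,"z":0,"turn":0,"grip":0}]'
python3 -c "
from cell import observe;o=observe();print(o['joint_positions'],o['tool_pos'])
from h import *;st()"
```

```text
[-6.24859747e-01  2.93362504e-01  1.90045282e+00 -3.66330102e-05
  9.47264435e-01 -8.67634615e-01] [ 0.42658225 -0.22643687  0.25041351]
time_s: 14.15
tool_pos: [0.4018, -0.13, 0.1397]
orientation: [1.936, 2.473, 0.0]
ft_force: [1.1, -0.3, -0.7]
width: 0.0853
[-4.69713617e-01  3.93111191e-01  2.16041771e+00  2.42337627e-04
  5.87356853e-01 -7.12529196e-01] [ 0.40176056 -0.12999687  0.13967148]
time_s: 14.85
tool_pos: [0.4023, -0.1308, 0.0204]
orientation: [-1.936, -2.474, -0.0]
ft_force: [0.1, -0.6, 0.7]
width: 0.0853
[-4.70890951e-01  6.54093964e-01  2.23512409e+00  2.30375536e-04
  2.52639471e-01 -7.13664062e-01] [ 0.40228985 -0.13083737  0.02044154]
t 14.85 tcp [ 402.3 -130.8   20.4] jaw 13.9 F [ 0.1 -0.6  0.7] w 85.3 q6 -0.71
```

```bash
python3 - <<'E'
import numpy as np
from scipy.optimize import least_squares,brentq
D=[(np.array([.18156793,-.5978122,.25270246]),-1.38160663,.491574,1.559497),(np.array([.42658225,-.22643687,.25041351]),-.62486,.2933625,1.900453),(np.array([.40176,-.12999687,.13967]),-.4697136,.3931112,2.1604177),(np.array([.40228985,-.13083737,.02044154]),-.47089,.654094,2.235124)]
def fk(v,a,b):return v[0]+v[1]*np.sin(a)+v[2]*np.sin(a+b)+v[3]*np.cos(a+b), v[4]+v[1]*np.cos(a)+v[2]*np.cos(a+b)-v[3]*np.sin(a+b)
def rz(p,q1):
    off=p[0]*np.sin(q1)-p[1]*np.cos(q1); return p[0]*np.cos(q1)+p[1]*np.sin(q1),p[2],off
def res(v):
    r=[]
    for p,q,a,b in D:
        m=rz(p,q);f=fk(v,a,b);r+= [f[0]-m[0],f[1]-m[1]]
    return r
s=least_squares(res,[.1,.6,.6,0.05,.3]);v=s.x;print(v,max(abs(s.fun)),[rz(p,q)[2] for p,q,a,b in D])
for z in (.012,.02,.03,.04,.06):
  for q5 in (.06,.1):
    S=np.pi-q5
    # a from z, rho
    a=np.arccos((z-v[4]-v[2]*np.cos(S)+v[3]*np.sin(S))/v[1]);rho=fk(v,a,S-a)[0]
    print(z,q5,"rho",rho,"r",np.hypot(rho,rz(*D[3][:2])[2]),"q2",a,"q3",S-a)
E
```

```text
[ 4.79432656e-04  5.85303349e-01  4.10717194e-01  4.26221686e-02
 -3.56699381e-02] 6.482265763629869e-05 [np.float64(-0.06590178090881912), np.float64(-0.06589317983799398), np.float64(-0.0659310555232129), np.float64(-0.06591303156050232)]
0.012 0.06 rho 0.3442145538435039 r 0.35046852470254475 q2 0.6660546770390098 q3 2.4155379765507834
0.012 0.1 rho 0.36023345953844493 r 0.3662139717440232 q2 0.6649852025678024 q3 2.376607451021991
0.02 0.06 rho 0.3337959727139754 r 0.3402415011863849 q2 0.6436116412781768 q3 2.4379810123116163
0.02 0.1 rho 0.3497914357098051 r 0.3559474346380691 q2 0.6425103841643949 q3 2.3990822694253984
0.03 0.06 rho 0.3200545490232946 r 0.32677123814681164 q2 0.6145745615971411 q3 2.467018091992652
0.03 0.1 rho 0.3360175057333561 r 0.3424212199744078 q2 0.6134283758958254 q3 2.4281642776939676
0.04 0.06 rho 0.30541976640778723 r 0.3124512144992928 q2 0.5842899026908578 q3 2.4973027508989354
0.04 0.1 rho 0.3213458313814871 r 0.3280360819723265 q2 0.5830916489725754 q3 2.4585010046172178
0.06 0.06 rho 0.2729220684405089 r 0.2807685580177054 q2 0.5190832974150505 q3 2.5625093561747425
0.06 0.1 rho 0.2887558100137932 r 0.29618312839562216 q2 0.5177505852320173 q3 2.5238420683577756
```

The fit says the arm can reach in to about 0.36 m at this height, so open-jaw low pushing works on both corners. First push is on the -y corner.

```bash
cat >> h.py <<'E'
def tri(pose=False):
    """toaster, bin in both cameras -> place-frame state of the toaster"""
    out=[]
    for cam in ["scene","top"]:
        img,W=cloud(cam)
        m=regions_of(cam,"toaster")
        p=sel(W,[.40,-.16,.140],[.80,.16,.158])
        p=clean(p,.006,6)
        try:
            # keep the biggest blob
            from scipy.spatial import cKDTree
            from scipy.sparse.csgraph import connected_components
            n,l=connected_components(cKDTree(p).sparse_distance_matrix(cKDTree(p),.012))
            p=p[l==np.bincount(l).argmax()]
            p=p[p[:,1]<(.155 if p[:,0].max()<.6 else .16)]
            t=rect(p)
            b=rect(clean(sel(W,[.50,.165,.155],[.85,.5,.18])))
        except Exception as e: print(cam,e);continue
        def norm(r):
            c,s,a=r
            if s[0]>s[1]: a-=90
            while a>45:a-=90
            while a<-45:a+=90
            return c,s,a
        t,b=rect(p),b
        tc,ts,ta=t;bc,bs,ba=b
        if ts[0]>ts[1]: ta-=90
        if bs[0]>bs[1]: ba-=90
        ba_=np.radians(ba);ex=np.array([np.cos(ba_),np.sin(ba_)]);ey=np.array([-ex[1],ex[0]])
        pl=bc-15*ex-288*ey;d=tc-pl
        print(cam,"toaster",tc,ts,round(ta,2),"bin",bc,bs,round(ba,2),"| place",np.round(pl,1),"x'",round(d@ex,1),"y'",round(d@ey,1),"th'",round(ta-ba,2),"zmed",round(float(np.median(p[:,2])),4))
        out.append((d@ex,d@ey,ta-ba))
    return img,W
E
python3 -m creep '[{"x":1,"y":0.2,"z":-4,"turn":0,"grip":0},{"x":4,"y":1,"z":0,"turn":0,"grip":0},{"x":4,"y":1,"z":0,"turn":0,"grip":0},{"x":4,"y":1,"z":0,"turn":0.2,"grip":0},{"x":4,"y":1,"z":0,"turn":0.5,"grip":0},{"x":4,"y":1.1,"z":0,"turn":0.6,"grip":0},{"x":4,"y":1.1,"z":0,"turn":0.6,"grip":0},{"x":4,"y":1.2,"z":0,"turn":0.6,"grip":0},{"x":4,"y":1.2,"z":0,"turn":0.6,"grip":0},{"x":0,"y":0,"z":0,"turn":0,"grip":0}]'
python3 - <<'E'
from h import *
st();img,W=tri();cv2.imwrite("pics/t6.png",img)
E
```

```text
time_s: 15.85
tool_pos: [0.4353, -0.1221, 0.0166]
orientation: [-1.868, -2.525, 0.0]
ft_force: [-2.6, -0.2, -0.4]
width: 0.0855
t 15.85 tcp [ 435.3 -122.1   16.6] jaw 17.02 F [-2.6 -0.2 -0.4] w 85.5 q6 -0.72
scene toaster [555.6   1.5] [145.1 235.3] 18.05 bin [668.1 300.9] [171.2 272.8] 4.31 | place [674.8  12.6] x' -119.7 y' -2.1 th' 13.74 zmed 0.1481
top toaster [549.2   5.1] [151.9 238.7] 17.77 bin [663.9 304.5] [175.5 274.7] 4.02 | place [669.1  16.2] x' -120.4 y' -2.6 th' 13.75 zmed 0.1499
```

```bash
python3 -m creep '[{"x":-6,"y":-2,"z":0,"turn":0,"grip":0},{"x":-8.3,"y":-2.6,"z":5,"turn":0,"grip":0},{"x":0,"y":0,"z":25,"turn":0,"grip":0},{"x":0,"y":0,"z":40,"turn":0,"grip":0},{"x":0,"y":0,"z":45,"turn":0,"grip":0},{"x":0,"y":0,"z":40,"turn":0,"grip":0},{"x":0,"y":0,"z":15,"turn":0.9,"grip":0},{"x":-4.7,"y":17.9,"z":0,"turn":0,"grip":0},{"x":-10,"y":37.5,"z":0,"turn":0,"grip":0},{"x":-10,"y":37.5,"z":0,"turn":0,"grip":0},{"x":-10,"y":37.5,"z":0,"turn":0,"grip":0},{"x":-10,"y":37.5,"z":0,"turn":0,"grip":0},{"x":0,"y":0,"z":-20,"turn":0,"grip":0},{"x":0,"y":0,"z":-40,"turn":0,"grip":0},{"x":0,"y":0,"z":-40,"turn":0,"grip":0},{"x":0,"y":0,"z":-35,"turn":0,"grip":0},{"x":0,"y":0,"z":-20,"turn":0,"grip":0},{"x":0,"y":0,"z":-10,"turn":0,"grip":0},{"x":0,"y":0,"z":-5,"turn":0,"grip":0},{"x":0,"y":0,"z":0,"turn":0,"grip":0}]'
python3 - <<'E'
from h import *
st();img,W=tri();np.save("w7.npy",W)
a=img[90:300,200:480];b=grab_frame("scene")[0][100:310,250:450];b=cv2.resize(b,(210,210))
cv2.imwrite("pics/c7.png",cv2.resize(np.hstack([a,b[:210]]),None,fx=1.6,fy=1.6,interpolation=3))
E
```

```text
time_s: 18.05
tool_pos: [0.3762, 0.0407, 0.0163]
orientation: [-1.849, -2.539, 0.0]
ft_force: [0.0, 0.1, -1.0]
width: 0.0854
t 18.05 tcp [376.2  40.7  16.3] jaw 17.87 F [ 0.   0.1 -1. ] w 85.4 q6 -0.38
scene toaster [555.6   1.3] [145.8 233.7] 17.91 bin [668.3 300.3] [172.6 273.6] 4.66 | place [676.7  12. ] x' -121.6 y' -0.9 th' 13.25 zmed 0.1482
top toaster [549.5   5.2] [151.7 238.1] 18.26 bin [663.8 304.5] [176.2 274.7] 4.01 | place [669.   16.2] x' -120.0 y' -2.6 th' 14.25 zmed 0.1498
```

View pics/c7.png

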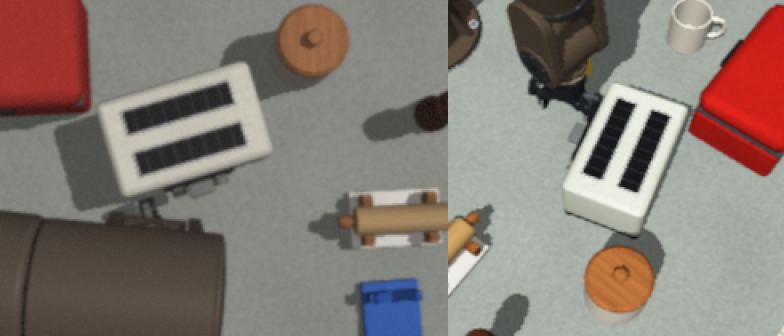

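The top crop shows the finger at (147,210), facing the bare +y front beside the panel (panel from about x=165). The pin lies in its rest. Pushing the +y corner.

```bash
python3 -m creep '[{"x":3,"y":1,"z":0,"turn":0,"grip":0},{"x":5,"y":1.5,"z":0,"turn":0,"grip":0},{"x":5,"y":1.4,"z":0,"turn":-0.5,"grip":0},{"x":5,"y":1.4,"z":0,"turn":-0.8,"grip":0},{"x":5,"y":1.4,"z":0,"turn":-0.8,"grip":0},{"x":5,"y":1.3,"z":0,"turn":-0.8,"grip":0},{"x":5,"y":1.2,"z":0,"turn":-0.8,"grip":0},{"x":4,"y":1,"z":0,"turn":-0.8,"grip":0},{"x":0,"y":0,"z":0,"turn":0,"grip":0}]'
python3 - <<'E'
from h import *
st();tri()
E
```

```text
time_s: 19.2
tool_pos: [0.4126, 0.0514, 0.0163]
orientation: [-1.946, -2.463, 0.003]
ft_force: [-4.4, -2.3, -2.1]
width: 0.0857
t 19.2 tcp [412.6  51.4  16.3] jaw 13.37 F [-4.4 -2.3 -2.1] w 85.7 q6 -0.27
scene toaster [581.4   0.8] [146.9 235.7] 12.81 bin [668.2 301.4] [172.7 270.6] 4.34 | place [675.   13.1] x' -94.3 y' -5.2 th' 8.47 zmed 0.1481
top toaster [574.1   4.7] [152.1 238.6] 13.06 bin [663.4 304.4] [177.  275.4] 4.23 | place [669.7  16.1] x' -96.2 y' -4.3 th' 8.83 zmed 0.1498
```

```bash
python3 -m creep '[{"x":-5,"y":-1.2,"z":0,"turn":0,"grip":0},{"x":-6.7,"y":-1.5,"z":5,"turn":0,"grip":0},{"x":0,"y":0,"z":25,"turn":0,"grip":0},{"x":0,"y":0,"z":40,"turn":0,"grip":0},{"x":0,"y":0,"z":45,"turn":0,"grip":0},{"x":0,"y":0,"z":40,"turn":0,"grip":0},{"x":0,"y":0,"z":15,"turn":-0.4,"grip":0},{"x":4.5,"y":-17.2,"z":0,"turn":0,"grip":0},{"x":9.5,"y":-37.5,"z":0,"turn":0,"grip":0},{"x":9.5,"y":-37.5,"z":0,"turn":0,"grip":0},{"x":9.5,"y":-37.5,"z":0,"turn":0,"grip":0},{"x":9.5,"y":-37.5,"z":0,"turn":0,"grip":0},{"x":0,"y":0,"z":-20,"turn":0,"grip":0},{"x":0,"y":0,"z":-40,"turn":0,"grip":0},{"x":0,"y":0,"z":-40,"turn":0,"grip":0},{"x":0,"y":0,"z":-35,"turn":0,"grip":0},{"x":0,"y":0,"z":-20,"turn":0,"grip":0},{"x":0,"y":0,"z":-10,"turn":0,"grip":0},{"x":0,"y":0,"z":-5,"turn":0,"grip":0},{"x":0,"y":0,"z":0,"turn":0,"grip":0}]'
python3 -m creep '[{"x":4,"y":1,"z":0,"turn":0,"grip":0},{"x":4.8,"y":1.2,"z":0,"turn":0,"grip":0},{"x":4.8,"y":1.3,"z":0,"turn":0.5,"grip":0},{"x":4.8,"y":1.3,"z":0,"turn":0.8,"grip":0},{"x":4.8,"y":1.3,"z":0,"turn":0.8,"grip":0},{"x":4.8,"y":1.4,"z":0,"turn":0.8,"grip":0},{"x":4.8,"y":1.4,"z":0,"turn":0.8,"grip":0},{"x":4.8,"y":1.5,"z":0,"turn":0.8,"grip":0},{"x":2,"y":0.6,"z":0,"turn":0.8,"grip":0},{"x":0,"y":0,"z":0,"turn":0,"grip":0}]'
python3 - <<'E'
from h import *
st();tri()
E
```

```text
time_s: 21.4
tool_pos: [0.4443, -0.1188, 0.0167]
orientation: [1.956, 2.458, 0.0]
ft_force: [-0.7, 0.7, 0.5]
width: 0.0857
time_s: 22.4
tool_pos: [0.4837, -0.1075, 0.0169]
orientation: [-1.839, -2.547, 0.0]
ft_force: [-3.6, -0.9, -1.1]
width: 0.085
t 22.4 tcp [ 483.7 -107.5   16.9] jaw 18.33 F [-3.6 -0.9 -1.1] w 85.0 q6 -0.67
scene toaster [603.2  14.6] [145.6 234.4] 18.46 bin [668.9 300.8] [172.5 273.5] 3.91 | place [673.6  12.4] x' -70.1 y' 6.9 th' 14.55 zmed 0.1482
top toaster [597.   18.9] [151.  237.8] 18.15 bin [663.9 304.1] [176.4 275.3] 4.03 | place [669.2  15.8] x' -71.8 y' 8.2 th' 14.12 zmed 0.1499
```

```bash
python3 -m creep '[{"x":-5,"y":-1.7,"z":0,"turn":0,"grip":0},{"x":-6.4,"y":-2.1,"z":5,"turn":0,"grip":0},{"x":0,"y":0,"z":25,"turn":0,"grip":0},{"x":0,"y":0,"z":40,"turn":0,"grip":0},{"x":0,"y":0,"z":45,"turn":0,"grip":0},{"x":0,"y":0,"z":40,"turn":0,"grip":0},{"x":0,"y":0,"z":15,"turn":0,"grip":0},{"x":-4.5,"y":15.7,"z":0,"turn":0,"grip":0},{"x":-11.5,"y":37,"z":0,"turn":0,"grip":0},{"x":-11.5,"y":37,"z":0,"turn":0,"grip":0},{"x":-11.5,"y":37,"z":0,"turn":0,"grip":0},{"x":-11.5,"y":37,"z":0,"turn":0,"grip":0},{"x":0,"y":0,"z":-20,"turn":0,"grip":0},{"x":0,"y":0,"z":-40,"turn":0,"grip":0},{"x":0,"y":0,"z":-40,"turn":0,"grip":0},{"x":0,"y":0,"z":-35,"turn":0,"grip":0},{"x":0,"y":0,"z":-20,"turn":0,"grip":0},{"x":0,"y":0,"z":-10,"turn":0,"grip":0},{"x":0,"y":0,"z":-5,"turn":0,"grip":0},{"x":0,"y":0,"z":0,"turn":0,"grip":0}]'
python3 -m creep '[{"x":4,"y":1.2,"z":0,"turn":0,"grip":0},{"x":4.8,"y":1.5,"z":0,"turn":0,"grip":0},{"x":4.8,"y":1.5,"z":0,"turn":-0.5,"grip":0},{"x":4.8,"y":1.4,"z":0,"turn":-0.8,"grip":0},{"x":4.8,"y":1.3,"z":0,"turn":-0.8,"grip":0},{"x":4.8,"y":1.3,"z":0,"turn":-0.8,"grip":0},{"x":4.8,"y":1.2,"z":0,"turn":-0.8,"grip":0},{"x":4.8,"y":1.1,"z":0,"turn":-0.8,"grip":0},{"x":4.8,"y":1,"z":0,"turn":-0.8,"grip":0},{"x":4.8,"y":1,"z":0,"turn":-0.8,"grip":0},{"x":0,"y":0,"z":0,"turn":0,"grip":0}]'
python3 - <<'E'
from h import *
st();tri()
E
```

```text
time_s: 24.6
tool_pos: [0.4216, 0.0523, 0.0162]
orientation: [-1.84, -2.546, 0.0]
ft_force: [-0.1, -0.3, 0.6]
width: 0.0851
time_s: 25.7
tool_pos: [0.4688, 0.0649, 0.0168]
orientation: [-1.973, -2.444, 0.001]
ft_force: [-2.8, -0.2, -1.4]
width: 0.0855
t 25.7 tcp [468.8  64.9  16.8] jaw 12.17 F [-2.8 -0.2 -1.4] w 85.5 q6 -0.21
scene toaster [635.7  14.3] [145.4 235.3] 12.07 bin [667.9 301.9] [173.2 271.8] 4.29 | place [674.5  13.6] x' -38.6 y' 3.6 th' 7.78 zmed 0.1481
top toaster [629.1  18.5] [151.  237.9] 11.56 bin [664.  304.5] [176.6 274.7] 4.07 | place [669.5  16.2] x' -40.1 y' 5.2 th' 7.49 zmed 0.1498
```

```bash
python3 -m creep '[{"x":3.9,"y":3.4,"z":0,"turn":-0.8,"grip":0},{"x":3.9,"y":3.4,"z":0,"turn":-0.9,"grip":0},{"x":3.9,"y":3.3,"z":0,"turn":-0.9,"grip":0},{"x":4,"y":3.2,"z":0,"turn":-0.9,"grip":0},{"x":0,"y":0,"z":0,"turn":0,"grip":0}]'
python3 - <<'E'
from h import *
st();tri()
E
```

```text
time_s: 26.4
tool_pos: [0.4845, 0.0782, 0.0165]
orientation: [-2.047, -2.383, 0.001]
ft_force: [-5.0, 1.1, 0.4]
width: 0.0854
t 26.4 tcp [484.5  78.2  16.5] jaw 8.67 F [-5.   1.1  0.4] w 85.4 q6 -0.13
scene toaster [647.4  18. ] [146.3 235.4] 8.06 bin [668.2 300.8] [173.1 270.8] 4.2 | place [674.3  12.5] x' -26.5 y' 7.5 th' 3.86 zmed 0.1481
top toaster [641.   21.7] [151.6 237.6] 7.72 bin [663.9 304.6] [176.8 275.7] 4.32 | place [670.6  16.3] x' -29.1 y' 7.6 th' 3.4 zmed 0.1498
```

```bash
python3 -m creep '[{"x":-5,"y":-0.7,"z":0,"turn":0,"grip":0},{"x":-6.9,"y":-0.9,"z":5,"turn":0,"grip":0},{"x":0,"y":0,"z":25,"turn":0,"grip":0},{"x":0,"y":0,"z":40,"turn":0,"grip":0},{"x":0,"y":0,"z":45,"turn":0,"grip":0},{"x":0,"y":0,"z":40,"turn":0,"grip":0},{"x":0,"y":0,"z":15,"turn":-0.8,"grip":0},{"x":3.2,"y":-17.6,"z":0,"turn":0,"grip":0},{"x":6,"y":-37,"z":0,"turn":0,"grip":0},{"x":6,"y":-37,"z":0,"turn":0,"grip":0},{"x":6,"y":-37,"z":0,"turn":0,"grip":0},{"x":6,"y":-37,"z":0,"turn":0,"grip":0},{"x":0,"y":0,"z":-20,"turn":0,"grip":0},{"x":0,"y":0,"z":-40,"turn":0,"grip":0},{"x":0,"y":0,"z":-40,"turn":0,"grip":0},{"x":0,"y":0,"z":-35,"turn":0,"grip":0},{"x":0,"y":0,"z":-20,"turn":0,"grip":0},{"x":0,"y":0,"z":-10,"turn":0,"grip":0},{"x":0,"y":0,"z":-5,"turn":0,"grip":0},{"x":0,"y":0,"z":0,"turn":0,"grip":0}]'
python3 -m creep '[{"x":4,"y":0.5,"z":0,"turn":0,"grip":0},{"x":4,"y":0.3,"z":0,"turn":0.3,"grip":0},{"x":4,"y":0.3,"z":0,"turn":0.5,"grip":0},{"x":4,"y":0.3,"z":0,"turn":0.5,"grip":0},{"x":0,"y":0,"z":0,"turn":0,"grip":0}]'
python3 - <<'E'
from h import *
st();tri()
E
```

```text
time_s: 28.6
tool_pos: [0.5003, -0.0893, 0.0167]
orientation: [2.063, 2.369, 0.0]
ft_force: [-0.4, 0.1, -0.4]
width: 0.0853
time_s: 29.1
tool_pos: [0.516, -0.0878, 0.0168]
orientation: [-2.035, -2.392, 0.001]
ft_force: [-4.0, -1.2, -0.5]
width: 0.0854
t 29.1 tcp [516.  -87.8  16.8] jaw 9.23 F [-4.  -1.2 -0.5] w 85.4 q6 -0.46
scene toaster [652.1  19. ] [146.9 234.3] 10.01 bin [668.4 301.2] [173.6 270.8] 3.58 | place [671.4  12.8] x' -18.9 y' 7.4 th' 6.43 zmed 0.1481
top toaster [646.   22.7] [152.4 238.1] 9.43 bin [664.3 305.4] [175.7 274.7] 3.82 | place [668.5  17. ] x' -22.1 y' 7.1 th' 5.61 zmed 0.1498
```

```bash
python3 -m creep '[{"x":-5,"y":-0.9,"z":0,"turn":0,"grip":0},{"x":-6.8,"y":-1.1,"z":5,"turn":0,"grip":0},{"x":0,"y":0,"z":25,"turn":0,"grip":0},{"x":0,"y":0,"z":40,"turn":0,"grip":0},{"x":0,"y":0,"z":45,"turn":0,"grip":0},{"x":0,"y":0,"z":40,"turn":0,"grip":0},{"x":0,"y":0,"z":15,"turn":0.4,"grip":0},{"x":-3.1,"y":20,"z":0,"turn":0,"grip":0},{"x":-6,"y":40,"z":0,"turn":0,"grip":0},{"x":-6,"y":40,"z":0,"turn":0,"grip":0},{"x":-6,"y":40,"z":0,"turn":0,"grip":0},{"x":-6,"y":40,"z":0,"turn":0,"grip":0},{"x":0,"y":0,"z":-20,"turn":0,"grip":0},{"x":0,"y":0,"z":-40,"turn":0,"grip":0},{"x":0,"y":0,"z":-40,"turn":0,"grip":0},{"x":0,"y":0,"z":-35,"turn":0,"grip":0},{"x":0,"y":0,"z":-20,"turn":0,"grip":0},{"x":0,"y":0,"z":-10,"turn":0,"grip":0},{"x":0,"y":0,"z":-5,"turn":0,"grip":0},{"x":0,"y":0,"z":0,"turn":0,"grip":0}]'
python3 -m creep '[{"x":4,"y":0.6,"z":0,"turn":0,"grip":0},{"x":5,"y":0.7,"z":0,"turn":-0.3,"grip":0},{"x":5,"y":0.7,"z":0,"turn":-0.8,"grip":0},{"x":5,"y":0.6,"z":0,"turn":-0.8,"grip":0},{"x":5,"y":0.6,"z":0,"turn":-0.8,"grip":0},{"x":4,"y":0.5,"z":0,"turn":-0.8,"grip":0},{"x":0,"y":0,"z":0,"turn":0,"grip":0}]'
python3 - <<'E'
from h import *
st();tri();tri()
E
```

```text
time_s: 31.3
tool_pos: [0.4774, 0.0901, 0.0166]
orientation: [2.028, 2.399, 0.001]
ft_force: [-0.2, -0.2, -0.0]
width: 0.0858
time_s: 32.0
tool_pos: [0.5049, 0.094, 0.0167]
orientation: [-2.1, -2.335, 0.001]
ft_force: [-2.9, 0.5, -1.5]
width: 0.0854
t 32.0 tcp [504.9  94.   16.7] jaw 6.06 F [-2.9  0.5 -1.5] w 85.4 q6 -0.05
scene toaster [666.6  16.2] [146.4 236. ] 5.91 bin [668.  301.1] [171.4 271.3] 4.31 | place [674.7  12.8] x' -7.8 y' 4.0 th' 1.6 zmed 0.1481
top toaster [660.3  21.2] [152.5 237.9] 5.89 bin [663.5 304.2] [176.7 274.4] 4.33 | place [670.3  15.9] x' -9.6 y' 6.0 th' 1.56 zmed 0.1498
scene toaster [666.2  17. ] [146.8 234.9] 5.58 bin [668.4 301.6] [172.4 271.2] 3.97 | place [673.4  13.3] x' -6.9 y' 4.2 th' 1.61 zmed 0.1481
top toaster [660.7  21.3] [151.2 238.1] 6.11 bin [663.6 304.6] [176.5 274.8] 4.23 | place [669.9  16.3] x' -8.8 y' 5.7 th' 1.88 zmed 0.1498
```

```bash
python3 -m creep '[{"x":3.5,"y":-0.6,"z":0,"turn":-0.5,"grip":0},{"x":3.5,"y":-0.8,"z":0,"turn":-0.6,"grip":0},{"x":2.5,"y":-0.6,"z":0,"turn":-0.5,"grip":0},{"x":0,"y":0,"z":0,"turn":0,"grip":0}]'
python3 - <<'E'
from h import *
st();tri();img,W=tri()
s=grab_frame("scene")[0]
a=img[60:270,120:450];b=cv2.resize(s[80:320,300:520],(193,210))
cv2.imwrite("pics/c9.png",cv2.resize(np.hstack([a,b]),None,fx=1.5,fy=1.5,interpolation=3))
E
```

```text
time_s: 32.8
tool_pos: [0.5143, 0.0918, 0.0163]
orientation: [-2.133, -2.306, 0.001]
ft_force: [-4.7, -1.7, -1.6]
width: 0.0855
t 32.8 tcp [514.3  91.8  16.3] jaw 4.46 F [-4.7 -1.7 -1.6] w 85.5 q6 -0.03
scene toaster [673.5  15.6] [145.7 236. ] 4.53 bin [667.7 301.3] [173.  270.4] 4.57 | place [675.7  13. ] x' -2.0 y' 2.7 th' -0.04 zmed 0.148
top toaster [667.3  20.1] [151.5 238.2] 4.73 bin [664.  304.7] [176.2 275.6] 4.17 | place [670.   16.4] x' -2.4 y' 3.9 th' 0.56 zmed 0.1498
scene toaster [672.8  15.4] [146.5 234.9] 4.72 bin [668.2 300.3] [172.8 271.8] 4.3 | place [674.8  12. ] x' -1.8 y' 3.6 th' 0.42 zmed 0.1481
top toaster [667.2  19.7] [152. 238.] 4.54 bin [664.  305.1] [175.7 274.7] 3.75 | place [667.9  16.7] x' -0.5 y' 3.0 th' 0.79 zmed 0.1497
```

View pics/c9.png

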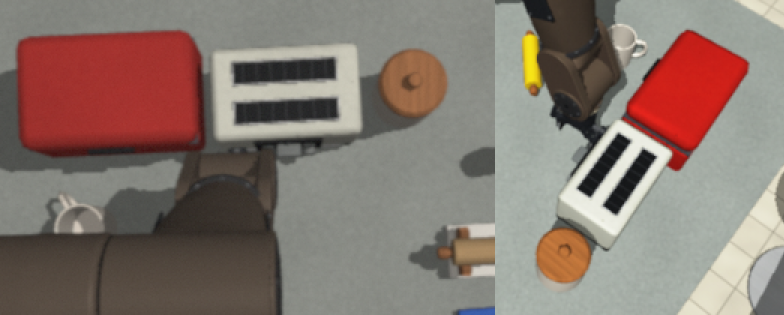

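The crop shows the toaster square between the bin and the canister. The fronts are nearly in line, with about 2 mm still to go and the toaster about 3 mm too near the bin. One small corrective nudge, then retreat.

```bash
python3 -m creep '[{"x":1.3,"y":-1,"z":0,"turn":-0.1,"grip":0},{"x":1.1,"y":-1.3,"z":0,"turn":-0.1,"grip":0},{"x":0,"y":0,"z":0,"turn":0,"grip":0}]'
python3 -m creep '[{"x":-4,"y":-0.3,"z":0,"turn":0,"grip":0},{"x":-8,"y":-0.6,"z":5,"turn":0,"grip":0},{"x":-5,"y":0,"z":25,"turn":0,"grip":0},{"x":0,"y":0,"z":40,"turn":0,"grip":0},{"x":0,"y":0,"z":45,"turn":0,"grip":0},{"x":0,"y":0,"z":45,"turn":0,"grip":0},{"x":0,"y":0,"z":35,"turn":0,"grip":0},{"x":-5,"y":-10,"z":15,"turn":0,"grip":0},{"x":-5,"y":-20,"z":0,"turn":0,"grip":0},{"x":0,"y":-30,"z":0,"turn":0,"grip":0},{"x":0,"y":-40,"z":0,"turn":0,"grip":0},{"x":0,"y":-40,"z":0,"turn":0,"grip":0},{"x":0,"y":-40,"z":0,"turn":0,"grip":0},{"x":0,"y":-40,"z":0,"turn":0,"grip":0},{"x":0,"y":-30,"z":0,"turn":0,"grip":0},{"x":0,"y":-10,"z":0,"turn":0,"grip":0},{"x":0,"y":0,"z":0,"turn":0,"grip":0}]'
python3 - <<'E'
from h import *
st()
for i in range(3): img,W=tri()
cv2.imwrite("pics/t10.png",img);Wt=W
s,Ws=cloud("scene")
for n,W in (("scene",Ws),("top",Wt)):
    print(n,"canlid",np.round(clean(sel(W,[.62,-.26,.146],[.76,-.1,.165])).mean(0),4))
    p=clean(sel(W,[.40,-.44,.15],[.70,-.33,.165]));print(" mill",np.round(p.mean(0),4) if len(p) else None)
    p=clean(sel(W,[.38,.29,.085],[.52,.42,.1]));print(" mug",rect(p))
    p=clean(sel(W,[.33,-.46,.005],[.52,-.23,.024]));print(" slab",rect(p));p=clean(sel(W,[.33,-.5,.064],[.52,-.2,.1]));print(" pin",rect(p),round(np.percentile(p[:,2],99),4))
a=img[60:320,120:520];b=cv2.resize(s[80:320,180:520],(368,260))
cv2.imwrite("pics/c10.png",np.hstack([a,b]))
E
```

```text
time_s: 33.55
tool_pos: [0.5165, 0.0894, 0.0163]
orientation: [-2.136, -2.302, 0.001]
ft_force: [-6.2, -2.0, -1.0]
width: 0.0852
time_s: 35.25
tool_pos: [0.4899, -0.172, 0.2265]
orientation: [2.138, 2.301, 0.0]
ft_force: [-1.5, -0.1, 0.1]
width: 0.0854
t 35.25 tcp [ 489.9 -172.   226.5] jaw 4.18 F [-1.5 -0.1  0.1] w 85.4 q6 -0.54
scene toaster [674.3  15.9] [145.9 235.1] 4.39 bin [668.  301.1] [171.6 272.3] 4.3 | place [674.6  12.8] x' -0.1 y' 3.1 th' 0.09 zmed 0.1481
top toaster [668.6  19.8] [151.4 238.1] 3.74 bin [664.4 305.2] [175.8 274.4] 4.04 | place [669.7  16.9] x' -0.9 y' 3.0 th' -0.3 zmed 0.1497
scene toaster [674.8  15.4] [146.6 234.7] 3.92 bin [668.8 300.6] [171.6 270.3] 4.29 | place [675.4  12.3] x' -0.4 y' 3.2 th' -0.37 zmed 0.1481
top toaster [668.8  19.6] [152.1 237.7] 4.27 bin [664.2 305. ] [175.9 274.7] 4.12 | place [669.9  16.7] x' -0.9 y' 3.0 th' 0.15 zmed 0.1498
scene toaster [675.4  15.9] [147.3 235.7] 3.76 bin [668.5 300.7] [172.1 272.1] 3.95 | place [673.4  12.4] x' 2.3 y' 3.4 th' -0.19 zmed 0.1481
top toaster [669.5  19.5] [150.1 238. ] 4.18 bin [664.  304.6] [176.  275.6] 4.34 | place [670.8  16.3] x' -1.1 y' 3.3 th' -0.16 zmed 0.1497
scene canlid [ 0.6959 -0.1894  0.1529]
 mill [ 0.6036 -0.4091  0.1536]
 mug (array([447.2, 351. ]), array([64.5, 80.3]), 12.49)
 slab (array([ 428.3, -347.4]), array([ 95. , 149.7]), 3.88)
 pin (array([ 429.8, -345.8]), array([ 41.1, 195.2]), 4.7) 0.0828
top canlid [ 0.6907 -0.185   0.1544]
 mill [ 0.5997 -0.4048  0.1548]
 mug (array([442.7, 354.4]), array([79.1, 81.6]), 1.36)
 slab (array([ 426.7, -372.8]), array([94.6, 92. ]), 2.9)
 pin (array([ 427.2, -380.7]), array([ 43.3, 119.9]), 4.38) 0.0847
```

View pics/c10.png

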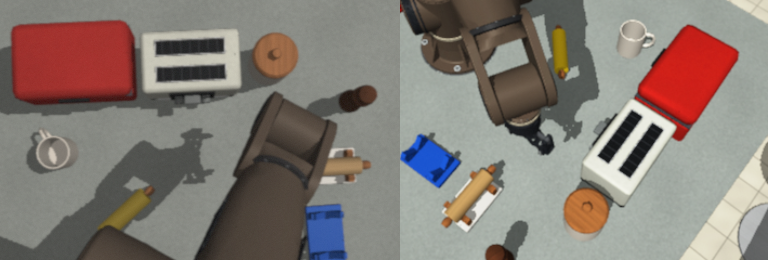

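```bash
python3 -c "
from cell import *
print(hand_in())"
```

```text
the job is handed in; nothing more can be done
None
```

I lowered the wooden pin into the marble rest, then walked the toaster back into its place with low, open-jaw pushes on its bare front corners. I handed it in at about 36 s of robot time with the arm clear; no verdict was reported.

- **Pin:** it lies level in both notches, with its top about 82 mm up and its middle about 1–2 mm from the rest's centre along the axis. The final top view had the arm in front of the rest, so that check rests on the scene view and the earlier wrist view.
- **Toaster:** it stands square to the bread bin within about 0.3°, with the fronts in line within about 1 mm. It sits about 3 mm toward the bin, so the air gaps are about 25 mm on the bin side and about 30 mm on the canister side. Its top height stayed the same in every check, so I saw no sign of tipping.
- **Left alone:** the canister, pepper mill and rest show no shift beyond about 1 mm against my first measurements. The mug looked undisturbed in the pictures, but I measured it differently at the end, so that is not a like-for-like comparison.
- **Disagreements:** the two fixed cameras differ by about 4–6 mm in absolute position. I averaged them for the robot's moves and judged the toaster against the bin within each camera. One of the last six readings gave the toaster 2 mm too far back.

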